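# Load and lock a crucible in the casting cradle

## Task

Load the casting cradle: put the white crucible from the blue tray fully home in the cradle's pocket, upright, then swing the red-knobbed lever right shut over it, and last press the green plunger head down to its stop and let it spring back. Use only the white crucible, and leave the two other crucibles and everything else on the bench where they stand.

Things in the scene. Friction and masses are not known exactly. Their poses are not given: they have to be found in the camera images.
- crucible: The white ceramic crucible block, 28 (its x) x 36 (its y) x 44 mm tall, about 0.1 kg, with a grey disc 21 mm wide on top; loose, standing in the blue tray. Origin at the centre of its underside, z up. It looks and fits the same after a half turn about z.
- crucible_clay: A terracotta-coloured crucible of the same size (28 x 36 x 44 mm), loose in the tray; leave it alone. Origin at the centre of its underside.
- crucible_black: A black crucible of the same size (28 x 36 x 44 mm), loose in the tray; leave it alone. Origin at the centre of its underside.
- tray: Blue open tray, fixed to the bench, 120 (x) x 220 (y) x 14 mm high, walls 4 mm, floor 4 mm thick. The three crucibles stand in a row along its y, in any order, 62 mm between centres, each turned up to 0.25 rad from the tray. Origin at the centre of its underside. Tray and cradle may stand on either side of the bench.
- cradle: The casting cradle, fixed. Origin on the bench below the pocket's centre, z up. Aluminium block 80 (x) x 130 (y) x 40 mm tall, centred on the origin, holds the pocket. White foot, 10 mm high: x -125 to 55, y -73 to 73 mm. White box, 40 mm high, x -108 to -56, y -35 to 35 mm, carries the plunger. Small lever stop (8 x 10 mm, top at 74 mm) at x -12.5, y 48 mm.
- pocket (a point): Centre of the pocket's floor, 24 mm above the bench, with the cradle's axes. The pocket is 31 (cradle x) x 39 (cradle y) mm, 16 mm deep; its mouth, 40 mm above the bench, has a 3 mm chamfer. A crucible goes in with its x along the cradle's x (either way round) and when home its top is 68 mm above the bench.
- lever_hinge (a point): Point on the lever's upright pivot axis at the arm's underside, 71 mm above the bench, at x = 0, y = -45 mm in the cradle's frame, on a steel post 16 mm wide. With the lever at angle q the knob is at this point + 90 mm * (sin q, cos q) in the cradle's x, y. A crucible that is not home blocks the lever.
- lever_knob (a point): Centre of the top of the lever's red upright knob pin, 16 mm in diameter and 25 mm tall, top 104 mm above the bench, 90 mm from the pivot axis; the dark steel arm below it is 14 mm wide and spans 71 to 79 mm above the bench.
- lever (a joint): Angle of the lever, rad: 0 = shut (arm across the pocket along the cradle's +y, at its stop, 3 mm above a seated crucible), growing as it swings open towards the cradle's +x (clockwise from above) up to 1.9. Starts at 0.5 to 1.7; below about 1.2 it is in the way of loading and must first be swung open. Friction holds it; about 1.5 N at the knob moves it.
- plunger_top (a point): Centre of the top face of the green plunger head (28 mm wide disc), 74 mm above the bench when up, at x = -82, y = 0 mm in the cradle's frame.
- plunger (a joint): How far the plunger is pressed down, m: 0 = up, 0.012 = at its stop. A spring returns it; 2.4 N starts it moving and 7 N holds it at its stop.
- bottle: Amber glass bottle, 52 mm in diameter, 150 mm tall, loose, standing between tray and cradle; leave it. Origin at the centre of its underside.
- jar: White jar with a blue cap, 60 mm in diameter, 70 mm tall, loose; leave it. Origin at the centre of its underside.
- casting_ring: Solid steel cylinder (a filled casting ring), 54 mm in diameter, 50 mm tall, loose, standing close beside the cradle at its +y side; leave it. Origin at the centre of its underside.
- spatula: Spatula 190 mm long lying along its x on the far part of the bench, loose; leave it. Origin at its middle, underside.
- scale: Grey bench scale with a glass pan, fixed, 170 x 150 mm, 44 mm high, at the left side. Origin at the centre of its underside.
- dish: White open dish, fixed, 130 x 160 x 30 mm, at the right side. Origin at the centre of its underside.
Mind the look-alikes: they are no part of the job. Leave any yellow look-alike of the crucible alone.

How it is judged:
By the outcome, as a careful person would: the job done as asked, in the order asked, and still so for the second after the job is handed in, with the robot touching nothing.
It also fails if it takes over 72 s, if anything falls off the work surface, if the arm or the gripper's body presses on something with over 40 N, if the wrist force passes 120 N, or if a joint passes its speed limit or range.

## Robot

A 6-joint arm with a two-finger parallel gripper is mounted at the origin on the work surface. World frame = base frame: x ahead of the robot, y to its left, z up, the work surface at z = 0. Lengths are in m, angles in rad, forces in N, time in s.
With the tool pointing down it reaches from about 0.35 to 0.925 m from the base axis. Payload 6.4 kg.
Tool frame: the origin (TCP) lies on the mounting face of the last link; the fingertips stand 199 mm ahead of it and the grasp point (between the pads) lies 180 mm ahead of it (grip_depth is the distance from the TCP to the grasp point, in m); z points along the fingers, y is the line along which they close (so a half turn about z gives the same grasp; the last joint's range is limited). The gripper opens to 94 mm and grips with 3 to 60 N. Pads are 16 mm wide; open, the fingers measure 119 mm over their backs; the gripper's body (75 mm by 177 mm) begins 78 mm behind the grasp point.
Start: joints at [1.055, 0.245, 1.558, -0, 1.339, -0.174], TCP at [0.218, 0.612, 0.405] pointing down, gripper open.
Joint ranges: [-3.13, 3.13], [-1.02, 2.26], [0.13, 2.54], [-0.95, 4.09], [0.21, 2.88], [-2.74, 2.74]. Speed limits (rad/s): [2.57, 2.57, 3.14, 3.14, 3.14, 3.14].

## Interface

Orientations are given as a unit quaternion [x, y, z, w].
In Python, from plant import * gives the robot as it stands. Calls block until the motion is done:
- move_to(position, orientation): joint-space move of the TCP to a pose.
- move_linear(position, ori=None, velocity=0.15, until_force=None): straight line of the TCP; ori=None keeps the orientation; velocity is the mean speed in m/s. With until_force (N) it stops when the force on the tool has changed by that much, and returns True; else False.
- goto_joints(angles): joint-space move.
- move_gripper(opening, force=None): finger opening in m; force is the grip in N (None keeps the last); returns when the fingers have stopped.
- pause(seconds).
- ik(position, orientation): joint angles nearest the present ones, or None.
- snapshot(name): name is "scene" or "side" or "wrist"; returns the picture (384x512x3 uint8, red, green, blue); there is no depth.
- calibration(name): a dict with "fx", "fy", "cx", "cy" (pixels), "rvec" (rotation vector, rad) and "tvec" (3), from world to camera coordinates, as OpenCV has them. Camera axes: x right, y down, z forward; pixel columns grow to the right and rows downward; lengths in m; the calibration is good to about 2 mm. The wrist camera is an equidistant fisheye: a pixel r from the principal point sees the ray r / f radians off the axis. A picture is of the moment at which its call begins: read the wrist's pose just before it. calibration takes no time and is no camera call; for the wrist camera it gives the pose at the moment of the call.
A pose or a line that the arm cannot do raises PlanningError and nothing moves.
- close_job(): hands the job in; it is judged then, once.
Readings, each from a call of its own:
- get_t(): time.
- get_joint_positions(): joint angles.
- get_dq(): joint speeds.
- get_joint_torque(): joint torques, N m.
- get_eef_pos(): TCP position.
- get_orientation(): TCP orientation.
- get_ft_force(): force on the tool from outside, world axes, zero at the start.
- get_torque(): the same for the moment, N m.
- get_gripper_width(): finger opening in m.
- get_gripper_force(): force on a finger pad.
Only numpy, scipy, OpenCV 4.12 (cv2) and the standard library are available. Lean on these libraries where they do the work, as an engineer would, in place of code of your own. Each camera call takes 0.05 s, during which the arm holds its last target. There are 200 camera calls.

## Working session

There is one attempt and no reset: what is moved stays moved. The work goes in short steps, each a Python script; the robot and the scene stay as the last script left them, time stands still between calls to the robot, and variables do not carry over. Pictures are saved under pics/ and viewed, at most 10 in all, crops included, and the job is handed in when it is done.

```bash
ls; mkdir -p pics; python3 - <<'E'
from plant import *
import cv2
for n in ("scene","side"):
    im=snapshot(n); cv2.imwrite(f"pics/{n}0.png",im[:,:,::-1])
    print(n,calibration(n))
print(get_t(),get_orientation(),get_gripper_width())
E
```

```text
pics
scene {'fx': 408.13261477415244, 'fy': 408.13261477415244, 'cx': 256.5941928040346, 'cy': 195.5256889053879, 'rvec': array([ 2.01982537,  1.790148  , -0.47278036]), 'tvec': array([-0.09339192, -0.47859965,  1.97860452])}
side {'fx': 414.141285368196, 'fy': 414.141285368196, 'cx': 254.50246693780608, 'cy': 193.94074802198546, 'rvec': array([ 0.54627234, -2.66916617,  1.20302785]), 'tvec': array([0.57571745, 0.2310342 , 1.43892766])}
0.1 [ 1.70056973e-01  9.85433871e-01 -7.93995992e-04 -2.85399529e-04] 0.09382588751676141
```

View pics/scene0.png

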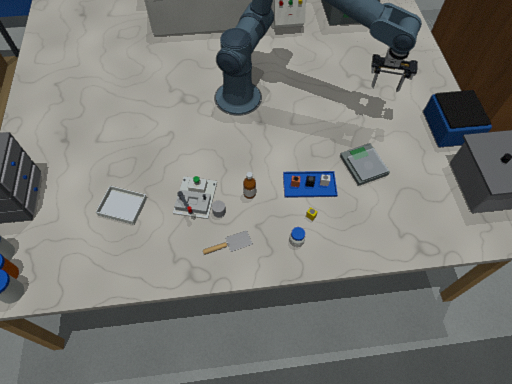

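View pics/side0.png

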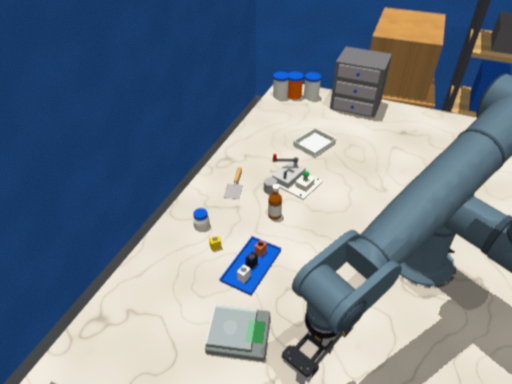

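The scene picture shows the tray at (310,183), with the terracotta crucible at (296,181), black at (311,181) and white at (325,180). The yellow look-alike is outside the tray at (312,213). The cradle is at (197,197), with the green plunger at (197,181) and the red knob at (190,209). The side view agrees: white is at (243,272), the tray end nearest the scale. At about 5 mm per pixel these are only coarse positions, so I'll use the wrist camera next.

```bash
cat > h.py <<'E'
from plant import *
import numpy as np, cv2
from scipy.spatial.transform import Rotation as R
def ray(c,px,fish=False):
    px=np.atleast_2d(np.asarray(px,float))
    u=(px-[c['cx'],c['cy']])/[c['fx'],c['fy']]
    if fish:
        r=np.linalg.norm(u,axis=1,keepdims=True)+1e-12
        d=np.hstack([u/r*np.sin(r),np.cos(r)])
    else: d=np.hstack([u,np.ones((len(u),1))])
    M=R.from_rotvec(c['rvec']).as_matrix()
    return -M.T@c['tvec'], d@M
def onz(c,px,z,fish=False):
    o,d=ray(c,px,fish); return o+d*((z-o[2])/d[:,2])[:,None]
def down(a):
    "tool pointing down, tool y (closing line) at world angle a"
    y=np.array([np.cos(a),np.sin(a),0]);z=np.array([0,0,-1.])
    return R.from_matrix(np.c_[np.cross(y,z),y,z]).as_quat()
def wrist(name):
    c=calibration("wrist"); im=snapshot("wrist")
    cv2.imwrite(f"pics/{name}.png",im[:,:,::-1]); np.save(f"pics/{name}.npy",c,allow_pickle=True); return c,im
E
python3 - <<'E'
from h import *
c=calibration("scene")
for n,p,z in [("tray",(310,183),.01),("white",(325,180),.05),("plunger",(197,181),.074),("knob",(190,210),.095),("bottle",(249,176),.15),("jar",(298,231),.07),("ring",(218,208),.05)]:
    print(n,onz(c,p,z).round(3))
print(calibration("wrist"),get_eef_pos(), R.from_quat(get_orientation()).as_matrix().round(2))
E
```

```text
tray [[0.532 0.255 0.01 ]]
white [[0.549 0.31  0.05 ]]
plunger [[ 0.509 -0.212  0.074]]
knob [[ 0.65  -0.243  0.095]]
bottle [[ 0.558 -0.006  0.15 ]]
jar [[0.774 0.155 0.07 ]]
ring [[ 0.629 -0.138  0.05 ]]
{'fx': 297.3186396354542, 'fy': 297.3186396354542, 'cx': 252.21707855623598, 'cy': 195.30461513508556, 'rvec': array([-2.39394818, -1.68994355, -0.20786024]), 'tvec': array([-0.64946664, -0.02529534,  0.39105531])} [0.21776835 0.61223167 0.40368442] [[-0.94  0.34 -0.  ]
 [ 0.34  0.94 -0.  ]
 [ 0.   -0.   -1.  ]]
```

```bash
python3 - <<'E'
from h import *
move_to([0.50,0.27,0.40],down(1.4))
c,im=wrist("w_tray"); o,d=ray(c,[[252,195]],True); print("cam",o,d)
move_to([0.55,-0.22,0.42],down(1.4))
c,im=wrist("w_cradle"); o,d=ray(c,[[252,195]],True); print("cam",o,d)
print(get_t(),get_joint_positions())
E
```

```text
cam [0.42943559 0.28335774 0.38010039] [[ 0.24098556 -0.0424333  -0.96960063]]
cam [ 0.47997343 -0.20641391  0.40000081] [[ 0.24097561 -0.04227175 -0.96961016]]
3.6167 [-5.70080027e-01  9.88715629e-02  1.69509739e+00  1.79213768e-04
  1.34774313e+00 -1.97162193e+00]
```

View pics/w_tray.png

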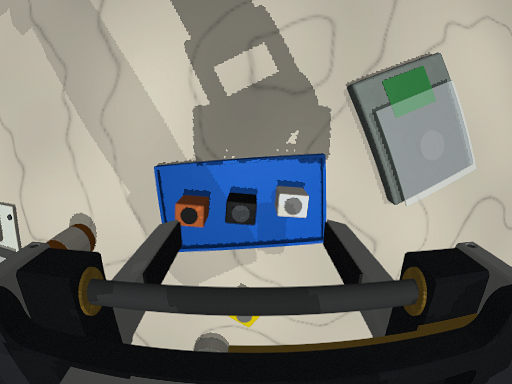

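View pics/w_cradle.png

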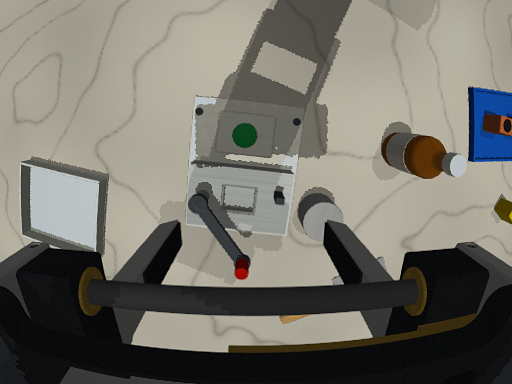

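The wrist pictures show the following:
- **Tray:** terracotta is at (190,212), black at (241,208) and white at (292,204), with a grey disc on the white one. Yellow sits outside the tray at (245,318).
- **Cradle:** plunger (245,135), pocket (239,197), hinge (203,202), knob (241,270), lever stop (280,196), ring (322,220).

The cradle's yaw is about 0 and the lever is at about 1.06 rad, so it has to be opened first. The target is the white one in the tray: it is the only white block with a grey disc, and clay, black and yellow don't fit. I'll confirm it in a crop.

```bash
python3 - <<'E'
from h import *
L=lambda n:(cv2.imread(f"pics/{n}.png"),np.load(f"pics/{n}.npy",allow_pickle=True).item())
im,c=L("w_cradle"); hsv=cv2.cvtColor(im,cv2.COLOR_BGR2HSV); H,S,V=cv2.split(hsv)
def cen(m,n=1):
    k,l,st,ce=cv2.connectedComponentsWithStats(m.astype(np.uint8)); i=1+np.argmax(st[1:,4]); return ce[i],st[i]
g,st=cen((H>50)&(H<85)&(S>120)&(V>40)); print("green",g,st,onz(c,g,.074,True))
r,st=cen(((H<6)|(H>174))&(S>150)&(V>60)); print("red",r,st,onz(c,r,.1,True))
for n,p,z in [("hinge",(201,201),.08),("stop",(280,192),.074),("pocket",(239,198),.04),("footTL",(195,97),.01),("footTR",(304,105),.01),("footBR",(286,237),.01),("footBL",(187,226),.01)]: print(n,onz(c,p,z,True).round(4))
a=cv2.resize(im[85:285,170:370],(500,500),interpolation=cv2.INTER_NEAREST)
im2,_=L("w_tray"); b=cv2.resize(im2[180:240,240:340],(300,180),interpolation=cv2.INTER_NEAREST)
o=np.zeros((500,800,3),np.uint8);o[:,:500]=a;o[:180,500:]=b; cv2.imwrite("pics/comp.png",o)
E
```

```text
green [244.36403509 135.01535088] [233 124  24  24 456] [[ 0.49309912 -0.21745102  0.074     ]]
red [240.95238095 273.14285714] [235 268  13  12 126] [[ 0.64323649 -0.24750593  0.1       ]]
hinge [[ 0.5567 -0.2782  0.08  ]]
stop [[ 0.5629 -0.1888  0.074 ]]
pocket [[ 0.5705 -0.2388  0.04  ]]
footTL [[ 0.434  -0.2746  0.01  ]]
footTR [[ 0.4688 -0.136   0.01  ]]
footBR [[ 0.6456 -0.1862  0.01  ]]
footBL [[ 0.606  -0.3219  0.01  ]]
```

View pics/comp.png

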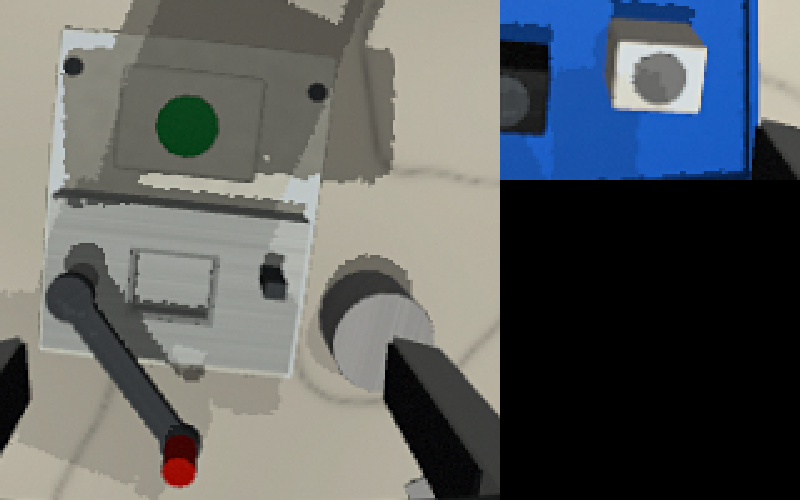

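The crop confirms the target: a white block with a grey disc, standing alone at the tray's +y end. The pocket is at about (0.571,-0.239) with yaw about -0.26. Pocket to plunger measures 80 mm (82 expected) and hinge to knob 91 mm (90 expected), so q is about 0.92. Next I'll swing the lever open by the knob and photograph the pocket and tray from close above.

```bash
cat >> h.py <<'E'
def arc(hinge,th0,th1,z,n,v=0.12):
    "carry the gripped knob about the hinge, world arm angle th0->th1"
    for th in np.linspace(th0,th1,n+1)[1:]:
        p=hinge+.09*np.array([np.cos(th),np.sin(th)])
        move_linear([*p,z],down(th-np.pi/2),velocity=v)
E
python3 - <<'E'
from h import *
c=np.load("pics/w_cradle.npy",allow_pickle=True).item()
k=onz(c,(241.2,273.8),.104,True)[0]
h=np.array([.558,-.281]); v=k[:2]-h; th=np.arctan2(v[1],v[0]); print(k,np.hypot(*v),th)
move_to([k[0],k[1],.36],down(th-np.pi/2)); move_gripper(.05)
print(move_linear([k[0],k[1],.284],until_force=8))
move_gripper(0.0,15); print("w",get_gripper_width())
arc(h,th,-.42,.284,8)
print(get_ft_force(),get_gripper_width())
move_gripper(.05); move_linear([*get_eef_pos()[:2],.36])
move_to([.571,-.239,.34],down(-.26)); move_gripper(.06); wrist("w2_cradle")
move_to([.549,.31,.34],down(-.05)); wrist("w2_tray")
print(get_t())
a=cv2.imread("pics/w2_cradle.png");b=cv2.imread("pics/w2_tray.png")
o=np.zeros((540,800,3),np.uint8);s=lambda i:cv2.resize(i,(400,300));
o[:300,:400]=s(a);o[:300,400:]=s(b);cv2.imwrite("pics/comp2.png",o[:300])
E
```

```text
[ 0.64195068 -0.24683988  0.104     ] 0.09063459476268124 0.3864464977903123
False
w 0.015397099717874802
[10.72491412 -5.84452702 -5.54161914] 0.01522660825531658
15.325
```

View pics/comp2.png

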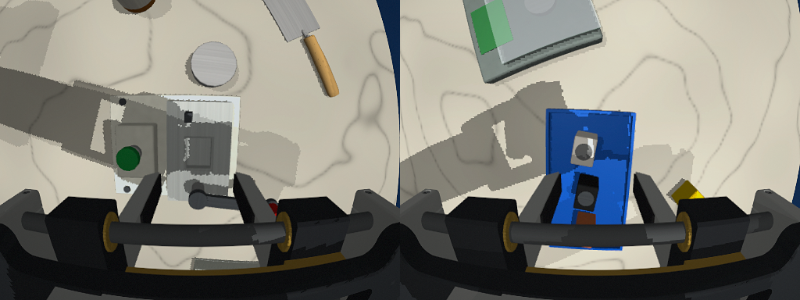

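The lever is open, with its arm pointing right and below the pocket and no longer over it. The pocket shows at about (255,193) and the white crucible at about (234,190) in full-size pixels. I'll measure both from enlarged crops.

```bash
python3 - <<'E'
import cv2,numpy as np
a=cv2.imread("pics/w2_cradle.png");b=cv2.imread("pics/w2_tray.png")
k=5
A=a[140:240,220:300];B=b[150:230,200:280]
A=cv2.resize(A,None,fx=k,fy=k,interpolation=cv2.INTER_NEAREST);B=cv2.resize(B,None,fx=k,fy=k,interpolation=cv2.INTER_NEAREST)
A=cv2.convertScaleAbs(A,alpha=1.6)
o=np.zeros((500,800,3),np.uint8);o[:,:400]=A;o[:400,400:]=B;cv2.imwrite("pics/comp3.png",o)
E
```

```text
(no output)
```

View pics/comp3.png

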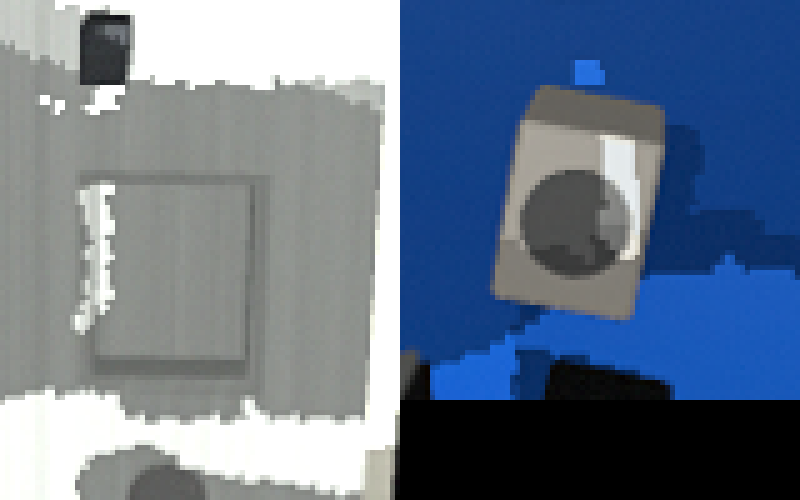

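In comp3 the pocket mouth's outer chamfer edges are at x 79 and 269 and y 176 and about 397, giving a full-image centre of (254.1,196.7). The white crucible's top-face corners are (525,120), (665,137), (632,320) and (493,297), with the disc at (576,223).

```bash
python3 - <<'E'
from h import *
L=lambda n:(cv2.imread(f"pics/{n}.png"),np.load(f"pics/{n}.npy",allow_pickle=True).item())
im,c=L("w2_cradle")
f=lambda p,x0,y0:np.array(p,float)/5+[x0,y0]-.5
P=onz(c,f([(79,176),(269,176),(267,397),(77,397)],220,140),.04,True)
print("pocket",P.mean(0),[np.hypot(*(P[i]-P[i-1])[:2]).round(4) for i in range(4)],"yaws",[np.arctan2(*(P[j]-P[i])[1::-1]).round(3) for i,j in ((0,1),(3,2))],[np.arctan2(*(P[j]-P[i])[1::-1]).round(3)-1.571 for i,j in ((3,0),(2,1))])
H,S,V=cv2.split(cv2.cvtColor(im,cv2.COLOR_BGR2HSV))
m=((H>50)&(H<85)&(S>150)&(V>70)).astype(np.uint8)
k,l,st,ce=cv2.connectedComponentsWithStats(m);i=1+np.argmax(st[1:,4]);g=onz(c,ce[i],.074,True)[0];print("plunger",g,st[i])
d=P.mean(0)-g;print("d",np.hypot(*d[:2]),"yaw",np.arctan2(d[1],d[0]))
# lever arm direction
im,c=L("w2_tray")
Q=onz(c,f([(125,120),(265,137),(232,320),(93,297)],200,150),.048,True)
print("cruc",Q.mean(0),onz(c,f([(176,223)],200,150),.048,True),[np.hypot(*(Q[i]-Q[i-1])[:2]).round(4) for i in range(4)],[np.arctan2(*(Q[j]-Q[i])[1::-1]).round(3) for i,j in ((0,1),(3,2))],[np.arctan2(*(Q[j]-Q[i])[1::-1]).round(3)-1.571 for i,j in ((3,0),(2,1))])
E
```

```text
pocket [ 0.57212371 -0.24082243  0.04      ] [np.float64(0.0446), np.float64(0.0364), np.float64(0.0446), np.float64(0.0378)] yaws [np.float64(-0.26), np.float64(-0.26)] [np.float64(-0.2829999999999999), np.float64(-0.2509999999999999)]
plunger [ 0.49574952 -0.2141703   0.074     ] [150 190  26  22 308]
d 0.08089099332030532 yaw -0.33575484052880566
cruc [0.53344455 0.31434613 0.048     ] [[0.53296636 0.31376333 0.048     ]] [np.float64(0.0351), np.float64(0.0263), np.float64(0.0363), np.float64(0.0271)] [np.float64(-0.176), np.float64(-0.22)] [np.float64(-0.2509999999999999), np.float64(-0.22699999999999987)]
```

Sizes and yaws are consistent: the pocket mouth measures 37 x 45 mm at yaw -0.265, and the crucible 27 x 36 mm at yaw -0.22. The half-hidden plunger in that view is ignored. Next I'll grasp the crucible and insert it.

```bash
python3 - <<'E'
from h import *
P1=np.array([.5707,-.2391]);P2=np.array([.57212,-.24082])
r=lambda a:np.array([[np.cos(a),-np.sin(a)],[np.sin(a),np.cos(a)]])
b=np.linalg.solve(r(-.26)-r(1.4),P2-P1); ex=np.array([np.cos(-.265),np.sin(-.265)])
eb=(r(-.26)@b)@ex; print("bias tool frame",b,"cradle-x part",eb)
T=P2-ex*eb; print("target",T)
C=np.array([.5334,.3143]); a=-.22
move_to([*C,.30],down(a)); print(move_linear([*C,.222],velocity=.1,until_force=8), get_eef_pos())
move_gripper(0,25); print("w",get_gripper_width(),get_gripper_force())
move_linear([*C,.42],velocity=.2); f0=get_ft_force(); print(f0)
move_to([*T,.42],down(-.265)); move_linear([*T,.272],velocity=.15)
c,im=wrist("w3")
s=move_linear([*T,.2425],velocity=.03,until_force=12)
print(s,get_eef_pos(),get_ft_force()-f0,get_gripper_width(),get_t())
E
```

```text
bias tool frame [0.00150037 0.00018114] cradle-x part 0.0014994503134724895
target [ 0.57067289 -0.24042728]
False [0.53381433 0.31445273 0.22274793]
w 0.028087866653598956 24.896391928195953
[ 0.33330398 -0.28135481 -1.97836903]
False [ 0.5707239  -0.24043893  0.2424917 ] [ 2.82259909 -0.05658523 -0.02524145] 0.028083423609099496 22.6167
```

It went in freely to 0.5 mm above home height, with 2.8 N of side force. I'll release, back off and look.

```bash
python3 - <<'E'
from h import *
move_gripper(.05); p=get_eef_pos(); move_linear([*p[:2],.36],velocity=.2)
move_to([.565,-.285,.38],down(1.3)); c,im=wrist("w4"); print(get_t())
cv2.imwrite("pics/w4c.png",cv2.resize(im[60:310,120:420,::-1],(720,600),interpolation=cv2.INTER_NEAREST))
E
```

```text
25.4167
```

View pics/w4c.png

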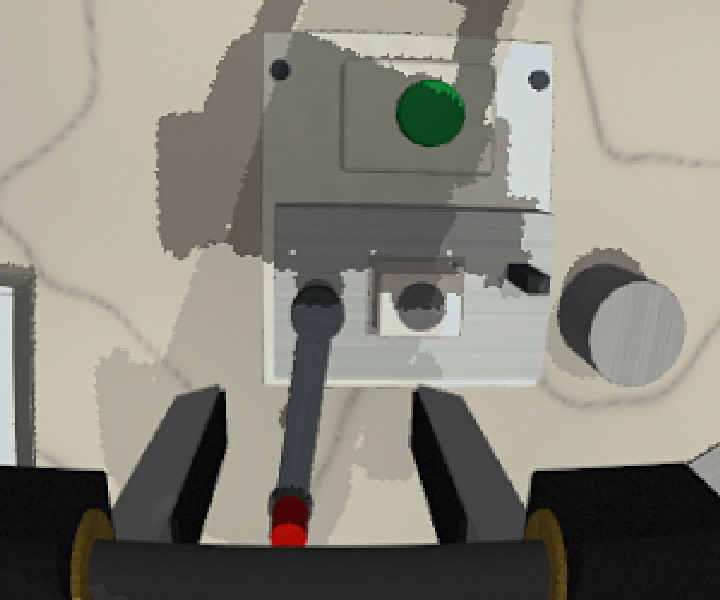

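The crucible sits square and upright in the pocket at (421,305). The lever is clear, with the knob top at crop (289,536). Next I'll swing the lever shut.

```bash
python3 - <<'E'
from h import *
c=np.load("pics/w4.npy",allow_pickle=True).item()
f=lambda x,y:(120+x/2.4-.5,60+y/2.4-.5)
k=onz(c,f(289,536),.104,True)[0][:2]; d=onz(c,f(421,305),.068,True)[0]; g=onz(c,f(430,113),.074,True)[0]
h=np.array([.5589,-.2838]); v=k-h; th=np.arctan2(v[1],v[0]); print("knob",k,np.hypot(*v),th,"disc",d,"plunger",g)
k=h+.09*np.array([np.cos(th),np.sin(th)])
move_to([*k,.36],down(th-np.pi/2)); print(move_linear([*k,.284],until_force=8))
move_gripper(0,15); f0=get_ft_force(); print("w",get_gripper_width(),f0)
ths=1.306
arc(h,th,ths-.06,.284,14,.12)
print("near",get_ft_force(),get_eef_pos())
t=np.array([-np.sin(ths),np.cos(ths)]); p=h+.09*np.array([np.cos(ths),np.sin(ths)])
e=p+t*.006
print(move_linear([*e,.284],down(ths-np.pi/2),velocity=.03,until_force=12)); q=get_eef_pos()
print("end",q,get_ft_force(),"tangential past nominal",(q[:2]-p)@t,get_t())
E
```

```text
knob [ 0.6409208  -0.31799908] 0.0888650001723516 -0.39503782917865243 disc [ 0.56977539 -0.24083221  0.068     ] plunger [ 0.49327365 -0.21832976  0.074     ]
False
w 0.015195880544231533 [-0.50826317  0.04202775  1.43218754]
near [-1.73041031e-01  5.60992324e-04  5.62634259e+00] [ 0.58745873 -0.19889202  0.28424244]
True
end [ 0.58308638 -0.19752476  0.28436053] [ 2.75382437 -0.54865642 -0.1777711 ] tangential past nominal -0.0007640574788890258 33.5083
```

```bash
python3 - <<'E'
from h import *
ths=1.306;t=np.array([-np.sin(ths),np.cos(ths)]);q=get_eef_pos()
print(get_ft_force()); e=q[:2]+t*.008
print(move_linear([*e,.284],velocity=.02,until_force=15),(get_eef_pos()[:2]-q[:2])@t,get_ft_force())
pause(.2);print(get_ft_force())
move_gripper(.04); p=get_eef_pos(); move_linear([*p[:2],.36],velocity=.2)
move_to([.52,-.22,.38],down(1.3)); move_gripper(0); c,im=wrist("w5"); print(get_t())
cv2.imwrite("pics/w5c.png",cv2.resize(im[60:310,120:420,::-1],(720,600),interpolation=cv2.INTER_NEAREST))
E
```

```text
[ 2.75382437 -0.54865642 -0.1777711 ]
True 0.001909854879781615 [ 2.95254897  0.46113386 -0.95256239]
[ 1.80474724 -0.22928113 -0.80142315]
37.4
```

View pics/w5c.png

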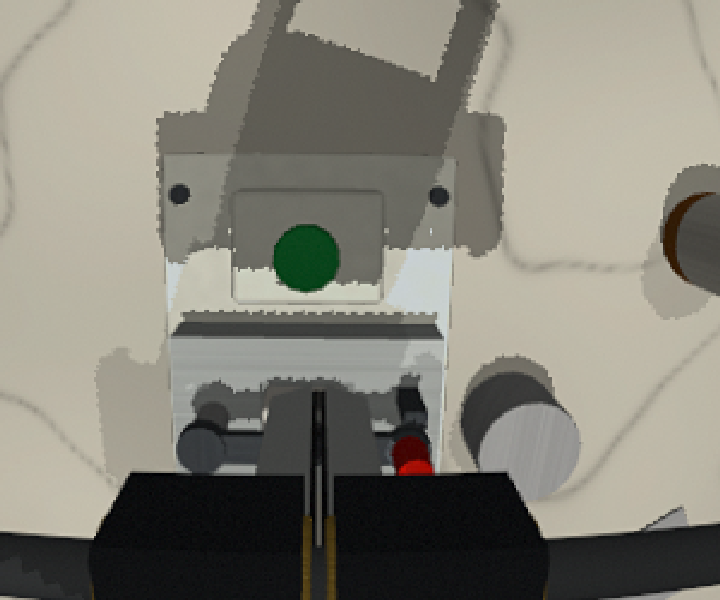

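The lever lies straight across the crucible, with the arm from (202,448) to (407,443) against the stop at (412,405). Both closing pushes ended on the force limit. I'll check the arm angle by numbers and then press the plunger.

```bash
python3 - <<'E'
from h import *
c=np.load("pics/w5.npy",allow_pickle=True).item()
f=lambda x,y:(120+x/2.4-.5,60+y/2.4-.5)
A,B=onz(c,[f(202,448),f(408,442)],.079,True); v=B-A; g=onz(c,f(306,258),.074,True)[0]
S1,S2=onz(c,[f(180,194),f(439,196)],.012,True)
print("lever dir",np.arctan2(v[1],v[0]),np.hypot(*v[:2]),"screws dir",np.arctan2(*(S2-S1)[1::-1]),"plunger",g)
P=[.4925,-.219]
move_to([*P,.30],down(1.3)); s=move_linear([*P,.252],velocity=.03,until_force=18)
print(s,get_eef_pos(),get_ft_force()); pause(.3); print(get_eef_pos(),get_ft_force(),get_t())
E
```

```text
lever dir 1.3346511992669952 0.08903558354410625 screws dir 1.2907580598933335 plunger [ 0.49243859 -0.21716789  0.074     ]
True [ 0.492752   -0.21914411  0.26155047] [-2.59009011  1.3131114   7.37348643]
[ 0.49269198 -0.21908864  0.26151733] [-1.6824001   1.47066205  7.58849354] 39.3333
```

```bash
python3 - <<'E'
from h import *
p=get_eef_pos()
print(move_linear([*p[:2],.256],velocity=.02,until_force=22),get_eef_pos(),get_ft_force()); pause(.3); print(get_eef_pos(),get_ft_force())
move_linear([*p[:2],.36],velocity=.15)
move_to([.50,-.20,.42],down(1.3)); move_gripper(.094); c,im=wrist("w6"); print(get_t())
s=snapshot("scene")
a=cv2.resize(im[60:310,120:420,::-1],(480,400),interpolation=cv2.INTER_NEAREST)
b=cv2.resize(s[140:260,90:350,::-1],(780,360))[:200*2]
o=np.zeros((600,800,3),np.uint8);o[:400,:480]=a;b=cv2.resize(s[150:250,170:340,::-1],(320,190));o[:190,480:]=b
cv2.imwrite("pics/w6c.png",o[:400])
E
```

```text
True [ 0.49315116 -0.21933767  0.26150885] [-2.17157133  3.01789938  6.17295652]
[ 0.49307826 -0.21926193  0.2614282 ] [-2.24876051  1.76421128  7.08295957]
42.5167
```

View pics/w6c.png

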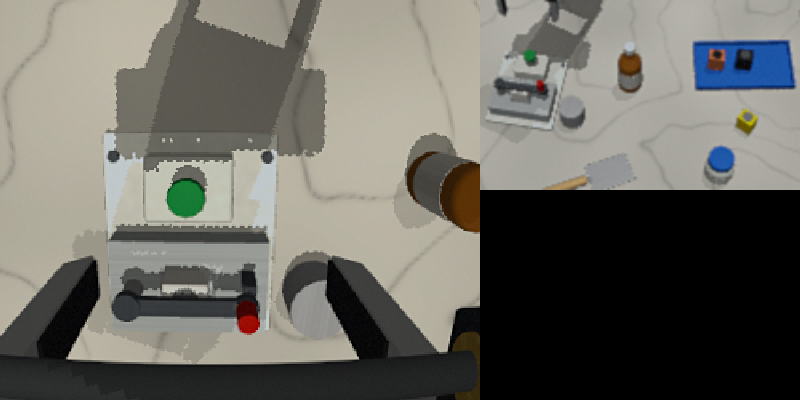

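The final pictures show the lever shut against its stop over the white crucible, with the knob at (248,322). The plunger is back up at (186,198) after meeting a hard stop twice at the same height. The ring, bottle, jar, spatula and the other crucibles are unmoved.

```bash
python3 -c "
from plant import *
print(close_job())"
```

```text
the job is handed in; nothing more can be done
None
```

The job is handed in at about 43 s of the 72 s limit: the white crucible is home in the pocket, the lever is shut at its stop, and the plunger was pressed to its stop and has sprung back; hand-in returned no verdict.

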